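# Zero-calibrate the bench scale in the concrete lab

### The arm

A 6-joint arm with a two-finger parallel gripper is mounted at the origin on the work surface. World frame = base frame: x ahead of the robot, y to its left, z up, the work surface at z = 0. Lengths are in m, angles in rad, forces in N, time in s.
With the tool pointing down it reaches from about 0.35 to 0.775 m from the base axis. Payload 5.5 kg.
Tool frame: the origin (TCP) lies midway between the tips of the shut fingers; the grasp point (between the pads) lies 19 mm behind it; z points along the fingers, y is the line along which they close (so a half turn about z gives the same grasp; the last joint's range is limited). The gripper opens to 85 mm and grips with 20 to 120 N. Pads are 22 mm wide; open, the fingers measure 114 mm over their backs; the gripper's body (76 mm by 85 mm) begins 54 mm behind the grasp point. The pads swing forward as they close: fully open they stand 13 mm farther back than shut.
Start: joints at [1.02, 0.313, 0.046, 1.304, 0, 1.431], TCP at [0.23, 0.527, 0.231] pointing down, gripper open.
Joint ranges: [-2.76, 2.76], [-0.86, 1.69], [-1.03, 1.26], [-2.2, 2.34], [-1.47, 1.5], [-3.14, 3.14]. Speed limits (rad/s): [2.57, 2.57, 3.14, 3.14, 3.14, 3.14].

### API

Orientations are given as a unit quaternion [w, x, y, z].
In Python, from workcell import env gives the robot as it stands. The module is installed in compiled form; this text tells all that it offers.
- The arm moves only by the tool carry_out, never from a script. Its argument "series" is a list of rows, each an object with "delta_rot": the turn, a rotation vector about the world's x, y, z normalised to -1 to 1, where 1 is 0.1 rad, a list of three; "travel": the shift along the world's x, y, z normalised to -1 to 1, where 1 is 0.025 m, a list of three; "fingers": the closure, from -1 (fully open) to 1 (shut). In form: [{"delta_rot": [ax, ay, az], "travel": [tx, ty, tz], "fingers": fingers}, ...]. A call has 1 to 5 rows; each row shifts and turns the commanded pose from where the row before left it; what a row does not reach is not made up. A row lasts 1/8 s, in which the tool goes at most 62.5 mm and 10.7 degrees, less where a joint would pass 70% of its speed; a pose out of reach is approached as far as the arm can. A call with a number of a shift or a turn outside -1 to 1 is refused whole. A call with a gripper value outside its range is refused whole. The fingers move at their own pace and stop on an object; "squeeze" is the grip in N (left out, the last holds). Time passes only in rows, so rows that do not move let the fingers close. It gives the time, the measured TCP pose, the force, the opening and the grip force at its end, in the units of the state.
- env.get_state(): the state, without advancing time (a new reading comes with each control period).
- env.read_camera(name): name is "side" or "top" or "wrist"; returns a dict with "color" (480x640x3 uint8, red, green, blue), "fx", "fy", "cx", "cy" (pixels), "world_from_camera" (4x4, takes a point from camera to world coordinates); the wrist camera has in their place "hand_eye" (4x4, takes a point from camera to tool coordinates, whose origin is the TCP and whose axes are the flange's). Camera axes: x right, y up, looking along -z (the intrinsics and any distortion apply to the point x, -y, -z); pixel columns grow to the right and rows downward; lengths in m; the calibration is good to about 2 mm. A picture is of the moment at which its call begins: read the wrist's pose just before it. There is no depth.
- env.hand_in(): hands the job in; it is judged then, once.
The state is a dict: "clock": time; "joint_pos": joint angles; "qvel": joint speeds; "tau": joint torques, N m; "tcp_pos": TCP position; "orientation": TCP orientation; "wrist_force": force on the tool from outside, world axes, zero at the start; "ft_torque": the same for the moment, N m; "finger_gap": finger opening in m; "grip_force": force on a finger pad.
Only numpy, scipy, OpenCV 4.12 (cv2) and the standard library are available. Lean on these libraries where they do the work, as an engineer would, in place of code of your own. Each camera call takes 0.05 s, during which the arm holds its last target. There are 200 camera calls.

### The job

Zero the bench scale: first clear its weighing pan by nesting the sample cup that stands on it into the stack of two identical cups on the bench, fully seated and upright, and let go of it. Then take the slim all-steel pin punch out of the wooden tool block, reach its tip down through the small round hole in the scale's flat deck and press the recessed calibration button all the way down. Finish while still gripping the punch and holding the button down with it, with nothing touching the pan, and leave the other tools in the block and the other things on the bench where they are.

Things in the scene. Friction and masses are not known exactly. Their poses are not given: they have to be found in the camera images.
- scale: grey bench scale, fixed to the bench, 310 mm deep (x) x 300 mm wide (y); origin at the centre of its footprint on the bench. Its own -x side carries the sloped console with display and keys and faces the robot; z is up. Behind the console a flat deck strip 46 mm deep runs across it (own x from -95 to -49 mm), 88 mm above the bench; the weighing pan lies behind the deck
- pan: flat stainless weighing pan of the scale, 196 mm (x) x 286 mm (y), its axes parallel to the scale's; its top surface is 106 mm above the bench and 18 mm above this origin, which lies 55 mm along the scale's own +x from the scale's axis
- cal_hole (a point): centre of the mouth of the vertical round access hole in the scale's flat deck, 88 mm above the bench, 72 mm towards the scale's own -x and 85 mm towards its +y from its axis, with a thin black collar. The hole is 14 mm in diameter; the button's top lies 22 mm below its mouth. (The round glass at the deck's other end is a bubble level, not a hole.)
- cal_button (a joint): travel of the recessed white calibration button (11 mm diameter) at the bottom of the hole: 0 = up, 0.005 m = pressed all the way down on its stop; it moves straight down, needs about 1.5 N to start and 5 N at the stop, and springs back when released
- button_top (a point): centre of the top face of the recessed button (moves down with it); 66 mm above the bench when up
- cup: empty aluminium sample cup standing upright on the weighing pan, about 90 g, 84 mm tall, open at the top: a cylindrical collar 64 mm in outer diameter over its upper 30 mm (58 mm inside), below that a tapered body from 56 mm under the collar to 40 mm at the foot; origin at the centre of its underside, z up
- stack_low: lower cup of the stack on the bench, identical to the cup on the pan; origin at the centre of its underside, on the bench
- stack_top: upper cup of the stack on the bench, identical, nested in the lower one; origin at the centre of its underside, 30 mm above the bench. A cup nests when its collar's shoulder sits on the rim below, so each cup stands 30 mm above the one under it; a seated third cup has its underside 60 mm and its rim 144 mm above the bench
- block: fixed wooden tool block 164 mm (own x) x 56 mm (own y) x 65 mm tall; origin at the centre of its underside. Three holes 8 mm wide and 63 mm deep in a row along its own x, 52 mm apart, the middle one at its centre; each holds one upright tool, in any order
- punch: slim all-steel pin punch hanging upright in one of the block's holes, 134 mm long, about 80 g: a 6 mm thick blunt pin over the lowest 58 mm, then a straight round knurled dark steel handle 13 mm thick up to 134 mm, whose shoulder rests on top of the block; origin at the tip (lower end), z up. In the block its tip is 7 mm above the bench; raise it 58 mm to clear the block
- punch_tip (a point): centre of the blunt lower end of the pin punch
- screwdriver: screwdriver with a 27 mm thick black plastic handle, standing in the tool block, 145 mm long over all; origin at its tip, z up the shaft
- awl: awl with a pear-shaped 32 mm thick wooden handle, standing in the tool block, 120 mm long over all; origin at its tip, z up the shaft
- specimen_a: concrete test cylinder, 50 mm diameter, 100 mm tall, standing on the bench; origin at the centre of its underside
- specimen_b: second concrete test cylinder, 50 mm diameter, 100 mm tall, standing on the bench; origin at the centre of its underside
- cube: 50 mm mortar cube on the bench; origin at the centre of its underside
- jar: white lidded jar, 76 mm diameter, 110 mm tall, on the bench; origin at the centre of its underside
- weight: polished steel 1 kg check weight with a knob, 54 mm diameter, 86 mm tall, on the bench; origin at the centre of its underside
Mind the look-alikes: they are no part of the job. What is shaped like the stack_top but orange or purple is not meant.

How it is judged:
By the outcome, as a careful person would: the job done as asked, in the order asked, and still so for the second after the job is handed in, while the arm keeps its last pose, push and grip.
It also fails if it takes over 54 s, if anything falls off the work surface, if the arm or the gripper's body presses on something with over 40 N, if the wrist force passes 120 N, or if a joint passes its speed limit or range.

## Working session

There is one attempt and no reset: what is moved stays moved. The work goes in short steps, Python scripts to look and compute and a tool call to move; the robot and the scene stay as the last step left them, time stands still between calls to the robot, and variables do not carry over. Pictures are saved under pics/ and viewed, at most 10 in all, crops included, and the job is handed in when it is done.

Besides the shell and the picture viewer there is one more tool, called after ">>>" as name(argument=value, ...) on one line, values as JSON. carry_out: Moves the arm, as the interface text tells. Its arguments: {"type":"object","properties":{"series":{"type":"array","items":{"type":"object","properties":{"delta_rot":{"type":"array","items":{"type":"number"}},"travel":{"type":"array","items":{"type":"number"}},"fingers":{"type":"number"}}}},"squeeze":{"type":"number"}},"required":["series"]}

```bash
mkdir -p pics; cat > h.py <<'E'
import numpy as np, cv2
from workcell import env
def look(n,save=None):
    r=env.read_camera(n)
    if save: cv2.imwrite('pics/'+save,cv2.cvtColor(r['color'],cv2.COLOR_RGB2BGR))
    return r
def T_wc(r,s=None):
    if 'world_from_camera' in r: return np.array(r['world_from_camera'])
    from scipy.spatial.transform import Rotation as R
    w,x,y,z=s['orientation']; T=np.eye(4); T[:3,:3]=R.from_quat([x,y,z,w]).as_matrix(); T[:3,3]=s['tcp_pos']
    return T@np.array(r['hand_eye'])
def ray(r,u,v,s=None):
    T=T_wc(r,s); d=np.array([(u-r['cx'])/r['fx'],-(v-r['cy'])/r['fy'],-1.])
    return T[:3,3],T[:3,:3]@d
def onz(r,u,v,z,s=None):
    o,d=ray(r,u,v,s); return o+d*(z-o[2])/d[2]
def proj(r,p,s=None):
    q=np.linalg.inv(T_wc(r,s))@np.append(p,1); return r['cx']-r['fx']*q[0]/q[2], r['cy']+r['fy']*q[1]/q[2]
E
python3 - <<'E'
from h import *
s=env.get_state(); print(s)
for n in('top','side','wrist'):
    r=look(n,n+'1.png'); print({k:v for k,v in r.items() if k!='color'})
E
```

```text
{'clock': 0.0, 'joint_pos': array([ 1.02042371e+00,  3.13976359e-01,  4.49694872e-02,  1.30357815e+00,
       -2.21285710e-05,  1.43125328e+00]), 'qvel': array([-7.08569091e-05, -1.61378871e-04,  5.10172726e-04, -1.42441895e-04,
       -9.99445977e-04, -5.54541535e-05]), 'tau': array([ 1.19476936e-04, -4.80628073e+01,  2.98533726e+01,  1.93558662e-02,
       -1.09334198e-04,  2.54487567e-06]), 'tcp_pos': array([0.22935493, 0.52672432, 0.23041865]), 'orientation': array([-2.92016498e-04,  2.03973152e-01,  9.78976074e-01, -8.45400248e-04]), 'wrist_force': array([ 0.24906978,  0.88320777, -0.48842599]), 'ft_torque': array([ 0.07205555, -0.02777365, -0.04121212]), 'grip_force': 0.0, 'finger_gap': 0.08501370801528967}
{'fx': 451.071361189753, 'fy': 451.071361189753, 'cx': 320.4207129675842, 'cy': 241.2490361777948, 'world_from_camera': array([[-0.02892611,  0.99207039, -0.1223095 ,  0.35159581],
       [-0.99957999, -0.02892514,  0.00178394,  0.01912875],
       [-0.00176802,  0.12230974,  0.9924904 ,  1.22190022],
       [ 0.        ,  0.        ,  0.        ,  1.        ]])}
{'fx': 445.
[... 210 characters left out ...]
75807e-03, -7.68191208e-01,  6.40204189e-01,
         7.08768697e-01],
       [ 2.86204313e-03,  6.40198202e-01,  7.68204446e-01,
         9.40748529e-01],
       [ 0.00000000e+00,  0.00000000e+00,  0.00000000e+00,
         1.00000000e+00]])}
{'fx': 387.81059532721144, 'fy': 387.81059532721144, 'cx': 326.5632331126681, 'cy': 245.55887513253026, 'hand_eye': array([[-1.59211908e-04,  9.53633754e-01,  3.00969496e-01,
         7.71189180e-02],
       [ 9.99999966e-01,  2.13859357e-04, -1.48625026e-04,
         4.61650741e-04],
       [-2.06098985e-04,  3.00969462e-01, -9.53633756e-01,
        -1.41993299e-01],
       [ 0.00000000e+00,  0.00000000e+00,  0.00000000e+00,
         1.00000000e+00]])}
```

View pics/top1.png

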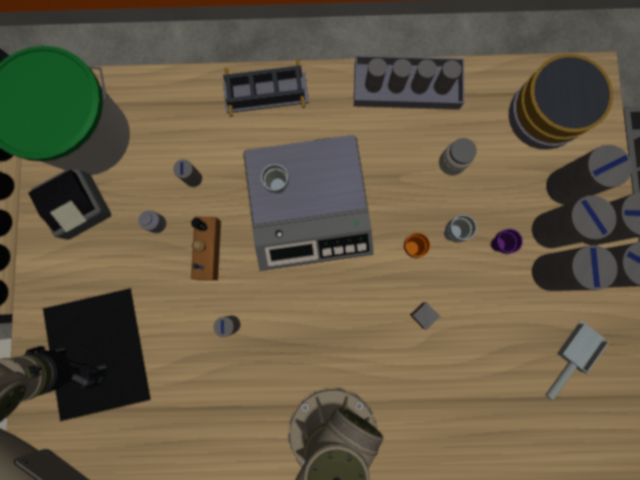

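View pics/side1.png

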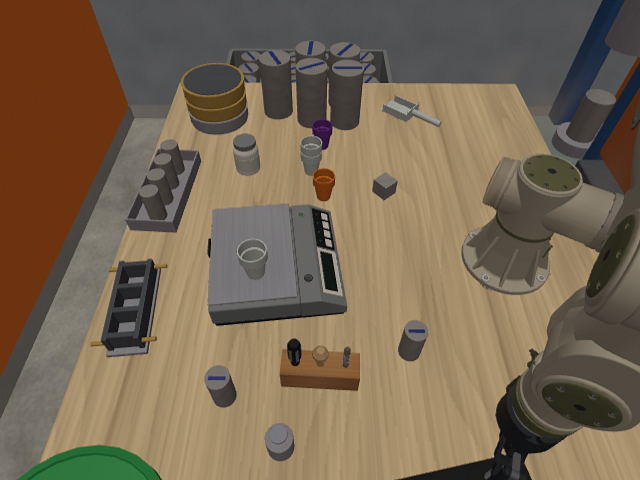

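The top view shows the cup on the pan at (275,178) and the silver stack at (461,228), between the orange (417,245) and purple (508,240) look-alikes. The block is at (205,248) with the thin punch near (198,267), and the hole is at (279,234). In the side view the tools are the screwdriver at (294,350), the awl at (321,355) and the punch at (346,355); the hole is at (309,278).
Punch candidates are screwdriver, awl and punch, and stack candidates are orange, silver and purple. I choose the slim grey steel tool and the silver stack, and check both in one close crop.

```bash
python3 - <<'E'
from h import *
t=cv2.imread('pics/top1.png'); s=cv2.imread('pics/side1.png')
def c(i,u,v,w=80,h=60): return cv2.resize(i[v-h//2:v+h//2,u-w//2:u+w//2],(400,300),interpolation=cv2.INTER_CUBIC)
m=np.vstack([np.hstack([c(t,275,190,100,75),c(t,461,228,100,75)]),np.hstack([c(t,205,248,100,75),c(s,320,360,100,75)])])
cv2.imwrite('pics/mos1.png',m)
m=np.vstack([np.hstack([c(s,255,255,100,75),c(s,312,155,100,75)]),np.hstack([c(t,290,234,100,75),c(s,309,278,100,75)])])
cv2.imwrite('pics/mos2.png',m)
E
```

```text
(no output)
```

View pics/mos1.png

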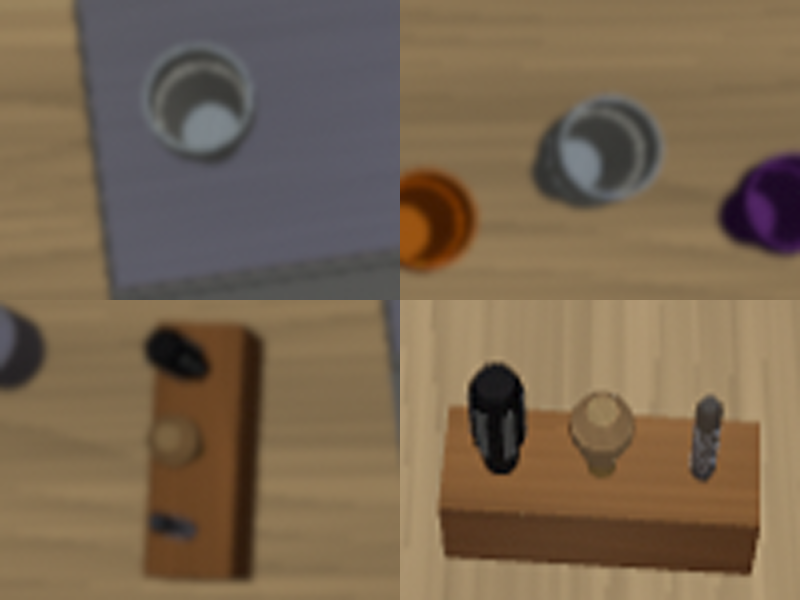

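View pics/mos2.png

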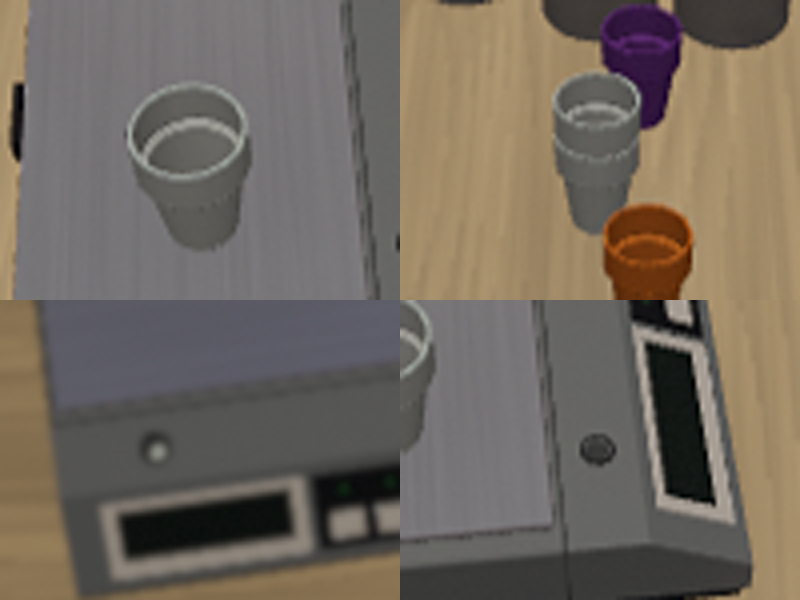

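The crops confirm the choices: the slim knurled steel punch is the block's robot-side tool, top end near (194,266) in the top view and (347,349) in the side view. The silver two-cup stack has its rim at (463,228), and the collared hole with the white button is at (279,233).

```bash
python3 - <<'E'
from h import *
t=look('top'); s=look('side')
def tri(a,b):
    o1,d1=ray(t,*a);o2,d2=ray(s,*b)
    A=np.c_[d1,-d2]; k=np.linalg.lstsq(A,o2-o1,rcond=None)[0]
    p,q=o1+k[0]*d1,o2+k[1]*d2; return (p+q)/2,np.linalg.norm(p-q)
for n,a,b,z in [('cup rim',(274.5,177.6),(251.5,250.6),.19),('stack rim',(462.9,227.6),(310.7,143.7),.114),('punch top',(194.2,266.5),(347.1,348.9),.141),('punch base',(203,268.5),(345.5,365),.065),('hole',(278.7,233.3),(308.1,277.9),.088)]:
    p,e=tri(a,b); print(n,p.round(4),round(e,4),'top',onz(t,*a,z).round(4),'side',onz(s,*b,z).round(4))
# scale outline: pan corners by hand in the top view, block top corners
for n,a,z in [('pan nearL',(252.5,224.5),.106),('block c',(193,217.5),.065),('block c2',(215,217),.065),('block c3',(191,279),.065),('block c4',(213.5,279.5),.065)]:
    print(n,onz(t,*a,z).round(4))
b=cv2.cvtColor(s['color'],cv2.COLOR_RGB2HSV)
# scale deck/pan edges in the top view
g=cv2.cvtColor(t['color'],cv2.COLOR_RGB2HSV); m=cv2.inRange(g,(100,15,40),(150,120,200)); 
n,l,st,ce=cv2.connectedComponentsWithStats(m); i=[k for k in range(1,n) if l[200,320]==k]
if i:
    c=cv2.findContours((l==i[0]).astype('u1')*255 if False else (l==i[0]).astype(np.uint8),0,2)[0][0]; R=cv2.minAreaRect(c); print(R, [onz(t,*q,.106).round(4) for q in cv2.boxPoints(R)])
E
```

```text
cup rim [0.6337 0.1211 0.1847] 0.0001 top [0.6323 0.1206 0.19  ] side [0.6327 0.1252 0.19  ]
stack rim [ 0.513  -0.3399  0.1064] 0.0001 top [ 0.5119 -0.3374  0.114 ] side [ 0.5128 -0.3303  0.114 ]
punch top [0.4332 0.3233 0.1351] 0.0003 top [0.4326 0.3216 0.141 ] side [0.4338 0.3261 0.141 ]
punch base [0.4327 0.3222 0.0579] 0.0007 top [0.4325 0.3203 0.065 ] side [0.4328 0.3254 0.065 ]
hole [0.5141 0.1228 0.0852] 0.0021 top [0.5147 0.1224 0.088 ] side [0.513  0.1249 0.088 ]
pan nearL [0.5363 0.186  0.106 ]
block c [0.5661 0.3467 0.065 ]
block c2 [0.5657 0.2895 0.065 ]
block c3 [0.4065 0.3509 0.065 ]
block c4 [0.4036 0.2933 0.065 ]
((304.40997314453125, 179.3699951171875), (73.53910064697266, 112.42998504638672), 81.8698959350586) [array([0.7274, 0.2068, 0.106 ]), array([ 0.7611, -0.0792,  0.106 ]), array([ 0.5705, -0.0981,  0.106 ]), array([0.5382, 0.1823, 0.106 ])]
```

>>> carry_out(series=[{"delta_rot": [0, 0, 0.5], "travel": [0, 0, 1], "fingers": -1}, {"delta_rot": [0, 0, 0.8], "travel": [0.5, -0.5, 1], "fingers": -1}, {"delta_rot": [0, 0, 1], "travel": [1, -1, 0.4], "fingers": -1}, {"delta_rot": [0, 0, 1], "travel": [1, -1, 0], "fingers": -1}, {"delta_rot": [0, 0, 1], "travel": [1, -1, 0], "fingers": -1}])

```text
clock: 0.88
tcp_pos: [0.3178, 0.439, 0.2914]
orientation: [0.0, -0.011, 1.0, 0.0]
wrist_force: [-0.1, -0.0, 0.2]
finger_gap: 0.0853
grip_force: 0.0
```

>>> carry_out(series=[{"delta_rot": [0, 0, 1], "travel": [1, -1, 0], "fingers": -1}, {"travel": [1, -1, 0], "delta_rot": [0, 0, 0], "fingers": -1}, {"travel": [1, -1, 0], "delta_rot": [0, 0, 0], "fingers": -1}, {"travel": [1, -1, 0], "delta_rot": [0, 0, 0], "fingers": -1}, {"travel": [1, -1, 0], "delta_rot": [0, 0, 0], "fingers": -1}])

```text
clock: 1.5
tcp_pos: [0.4428, 0.3138, 0.2912]
orientation: [-0.0, -0.06, 0.998, 0.0]
wrist_force: [-0.5, 0.8, -0.5]
finger_gap: 0.0855
grip_force: 0.0
```

>>> carry_out(series=[{"travel": [1, -1, 0], "delta_rot": [0, 0, 0], "fingers": -1}, {"travel": [1, -1, 0], "delta_rot": [0, 0, 0], "fingers": -1}, {"travel": [1, -1, 0], "delta_rot": [0, 0, 0], "fingers": -1}, {"travel": [1, -1, 0], "delta_rot": [0, 0, 0], "fingers": -1}, {"travel": [0.5, -0.5, 0], "delta_rot": [0, 0, 0], "fingers": -1}])

```text
clock: 2.12
tcp_pos: [0.5556, 0.2009, 0.2909]
orientation: [-0.0, -0.059, 0.998, 0.0]
wrist_force: [0.5, 1.0, 0.2]
finger_gap: 0.0854
grip_force: 0.0
```

>>> carry_out(series=[{"travel": [1, -1, 0], "delta_rot": [0, 0, 0], "fingers": -1}, {"travel": [1, -1, 0], "delta_rot": [0, 0, 0], "fingers": -1}, {"travel": [0.8, -0.9, 0], "delta_rot": [0, 0, 0], "fingers": -1}, {"travel": [0.2, -0.3, 0], "delta_rot": [0, 0, 0], "fingers": -1}, {"travel": [0, 0, 0], "delta_rot": [0, 0, 0], "fingers": -1}])

```text
clock: 2.75
tcp_pos: [0.6293, 0.1223, 0.2911]
orientation: [-0.0, -0.059, 0.998, 0.0]
wrist_force: [-0.3, -0.2, 0.7]
finger_gap: 0.0855
grip_force: 0.0
```

```bash
python3 - <<'E'
from h import *
import pickle
s=env.get_state(); r=look('wrist','w1.png'); pickle.dump((s,r),open('w1.pkl','wb')); print(s['tcp_pos'],s['joint_pos'])
for p in [(.632,.121,.19),(.5145,.123,.088)]: print(proj(r,p,s))
E
```

```text
[0.62933007 0.12233973 0.29106454] [ 6.66564472e-02  4.47548407e-01  3.88000546e-01  1.51212508e+00
  5.00335267e-04 -5.21379681e-02]
(np.float64(323.24609401512106), np.float64(249.47635868393496))
(np.float64(343.1126063371944), np.float64(75.91207116257979))
```

View pics/w1.png

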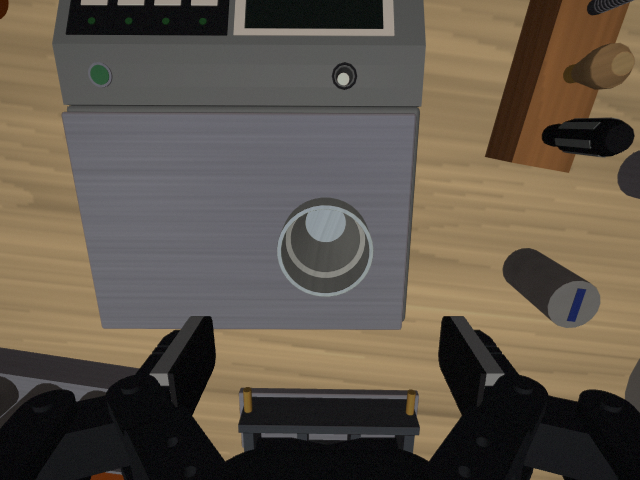

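The wrist view shows the cup rim centred at (325,251), 2 px from the prediction, and the hole collar at (344.5,75.5), also within 2 px. I'm descending on the cup.

>>> carry_out(series=[{"travel": [0.15, 0, -1], "delta_rot": [0, 0, 0], "fingers": -1}, {"travel": [0, 0, -1], "delta_rot": [0, 0, 0], "fingers": -1}, {"travel": [0, 0, -1], "delta_rot": [0, 0, 0], "fingers": -1}, {"travel": [0, 0, -1], "delta_rot": [0, 0, 0], "fingers": -1}, {"travel": [0, 0, -1], "delta_rot": [0, 0, 0], "fingers": -1}])

```text
clock: 3.42
tcp_pos: [0.6325, 0.1237, 0.1661]
orientation: [0.0, -0.061, 0.998, 0.0]
wrist_force: [0.5, 0.5, -1.2]
finger_gap: 0.0854
grip_force: 0.0
```

>>> carry_out(series=[{"travel": [0, 0, -0.64], "delta_rot": [0, 0, 0], "fingers": -1}, {"travel": [0, 0, 0], "delta_rot": [0, 0, 0], "fingers": 0}, {"travel": [0, 0, 0], "delta_rot": [0, 0, 0], "fingers": 1}, {"travel": [0, 0, 0], "delta_rot": [0, 0, 0], "fingers": 1}, {"travel": [0, 0, 0], "delta_rot": [0, 0, 0], "fingers": 1}], squeeze=25)

```text
clock: 4.05
tcp_pos: [0.6338, 0.1222, 0.1511]
orientation: [0.001, -0.059, 0.998, 0.0]
wrist_force: [-0.3, 0.0, -1.4]
finger_gap: 0.0654
grip_force: 27.9
```

```bash
python3 - <<'E'
from h import *
import pickle
s,r=pickle.load(open('w1.pkl','rb'))
print(onz(r,325,251,.19,s),onz(r,344.5,75.5,.088,s))
s=env.get_state(); print(s['finger_gap'],s['grip_force'],s['tcp_pos'],s['wrist_force'])
E
```

```text
[0.6329143  0.12227232 0.19      ] [0.51405657 0.12408869 0.088     ]
0.0654180562277594 27.867995649576187 [0.63382327 0.12217558 0.15105876] [-0.34093812  0.02898718 -1.35454176]
```

>>> carry_out(series=[{"travel": [0, 0, 0.4], "delta_rot": [0, 0, 0], "fingers": 1}, {"travel": [0, 0, 1], "delta_rot": [0, 0, 0], "fingers": 1}, {"travel": [0, 0, 1], "delta_rot": [0, 0, 0], "fingers": 1}, {"travel": [-0.3, -0.6, 0], "delta_rot": [0, 0, 0], "fingers": 1}, {"travel": [-0.35, -1, 0], "delta_rot": [0, 0, 0], "fingers": 1}])

```text
clock: 4.68
tcp_pos: [0.6165, 0.0816, 0.2099]
orientation: [-0.0, -0.06, 0.998, -0.0]
wrist_force: [-0.0, -1.4, -0.4]
finger_gap: 0.065
grip_force: 28.1
```

>>> carry_out(series=[{"travel": [-0.35, -1, 0], "delta_rot": [0, 0, 0], "fingers": 1}, {"travel": [-0.35, -1, 0], "delta_rot": [0, 0, 0], "fingers": 1}, {"travel": [-0.35, -1, 0], "delta_rot": [0, 0, 0], "fingers": 1}, {"travel": [-0.35, -1, 0], "delta_rot": [0, 0, 0], "fingers": 1}, {"travel": [-0.35, -1, 0], "delta_rot": [0, 0, 0], "fingers": 1}])

```text
clock: 5.3
tcp_pos: [0.5718, -0.0443, 0.2093]
orientation: [-0.001, -0.059, 0.998, 0.0]
wrist_force: [0.3, -0.0, -0.3]
finger_gap: 0.065
grip_force: 28.1
```

>>> carry_out(series=[{"travel": [-0.35, -1, 0], "delta_rot": [0, 0, 0], "fingers": 1}, {"travel": [-0.35, -1, 0], "delta_rot": [0, 0, 0], "fingers": 1}, {"travel": [-0.35, -1, 0], "delta_rot": [0, 0, 0], "fingers": 1}, {"travel": [-0.35, -1, 0], "delta_rot": [0, 0, 0], "fingers": 1}, {"travel": [-0.35, -0.8, 0], "delta_rot": [0, 0, 0], "fingers": 1}])

```text
clock: 5.92
tcp_pos: [0.5279, -0.1642, 0.2093]
orientation: [-0.001, -0.059, 0.998, 0.0]
wrist_force: [-0.2, 0.8, -0.9]
finger_gap: 0.0649
grip_force: 28.1
```

>>> carry_out(series=[{"travel": [0, -0.4, 0], "delta_rot": [0, 0, 0], "fingers": 1}, {"travel": [0, 0, 0], "delta_rot": [0, 0, 0], "fingers": 1}])

```text
clock: 6.18
tcp_pos: [0.5292, -0.1734, 0.2098]
orientation: [-0.0, -0.059, 0.998, 0.0]
wrist_force: [0.7, -0.7, -0.9]
finger_gap: 0.0648
grip_force: 28.1
```

```bash
python3 - <<'E'
from h import *
import pickle
s=env.get_state(); r=look('wrist','w2.png'); pickle.dump((s,r),open('w2.pkl','wb')); print(s['tcp_pos'],s['finger_gap'],s['grip_force'])
print(proj(r,(.512,-.337,.114),s))
E
```

```text
[ 0.52923371 -0.17339968  0.20984088] 0.06484742066552318 28.0769257619977
(np.float64(65.17160535058673), np.float64(192.2474694225711))
```

View pics/w2.png

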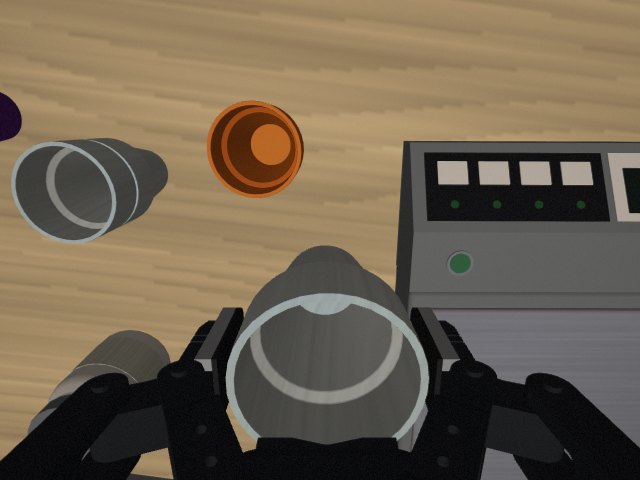

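The wrist view shows the stack rim at (64,192), 1 px from the prediction, with the orange cup at (255,148). I'm moving over the stack and starting to lower.

>>> carry_out(series=[{"travel": [-0.1, -1, 0], "delta_rot": [0, 0, 0], "fingers": 1}, {"travel": [-0.1, -1, 0], "delta_rot": [0, 0, 0], "fingers": 1}, {"travel": [-0.1, -1, 0], "delta_rot": [0, 0, 0], "fingers": 1}, {"travel": [-0.1, -1, 0], "delta_rot": [0, 0, 0], "fingers": 1}, {"travel": [-0.1, -1, 0], "delta_rot": [0, 0, 0], "fingers": 1}])

```text
clock: 6.85
tcp_pos: [0.5175, -0.2979, 0.2102]
orientation: [0.0, -0.06, 0.998, 0.0]
wrist_force: [0.3, 0.8, -0.7]
finger_gap: 0.0656
grip_force: 28.1
```

>>> carry_out(series=[{"travel": [-0.1, -1, 0], "delta_rot": [0, 0, 0], "fingers": 1}, {"travel": [-0.05, -0.6, 0], "delta_rot": [0, 0, 0], "fingers": 1}, {"travel": [0, 0, 0], "delta_rot": [0, 0, 0], "fingers": 1}, {"travel": [0, 0, -0.8], "delta_rot": [0, 0, 0], "fingers": 1}, {"travel": [0, 0, 0], "delta_rot": [0, 0, 0], "fingers": 1}])

```text
clock: 7.48
tcp_pos: [0.5126, -0.3363, 0.1889]
orientation: [-0.001, -0.06, 0.998, 0.001]
wrist_force: [-0.9, 0.6, -0.8]
finger_gap: 0.0653
grip_force: 28.2
```

```bash
python3 - <<'E'
from h import *
s=env.get_state(); print(s['tcp_pos'],s['orientation'])
w=look('wrist')
S=look('side'); T=look('top')
print(proj(S,(.512,-.338,.114)),proj(T,(.512,-.338,.114)))
c=lambda i,u,v,a=100,b=75: cv2.resize(i['color'][v-b//2:v+b//2+1,u-a//2:u+a//2],(400,300),interpolation=2)[...,::-1]
m=np.hstack([c(S,312,140,133,100),c(T,461,228)]); m=np.vstack([m,cv2.resize(w['color'][180:480],(640,300))[...,::-1][:, :, :].copy() if 0 else np.hstack([cv2.resize(w['color'],(400,300))[...,::-1]]*2)])
cv2.imwrite('pics/m3.png',m)
E
```

```text
[ 0.51258616 -0.33630042  0.18887198] [-0.00120012 -0.05989011  0.99820321  0.00144199]
(np.float64(311.0008279534334), np.float64(142.02831555491542)) (np.float64(463.13221618958175), np.float64(227.5718181360961))
```

View pics/m3.png

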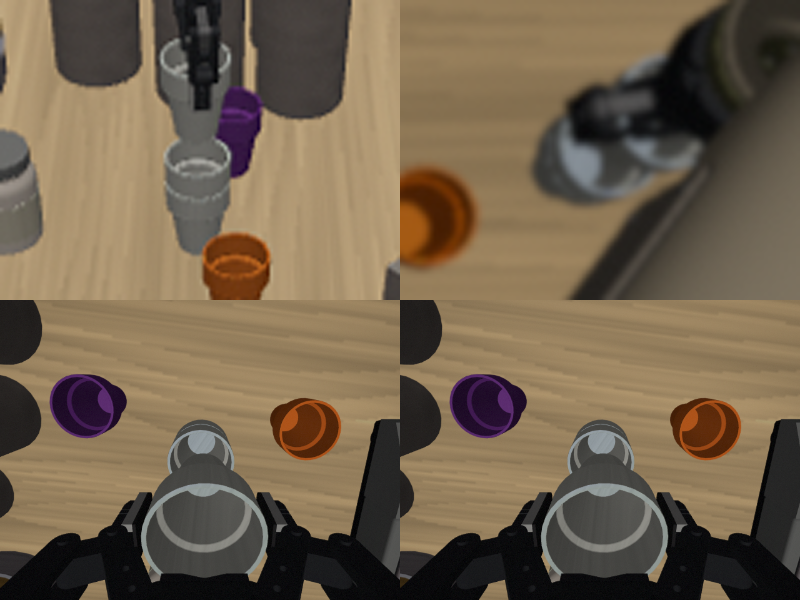

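The mosaic shows the held cup upright above the silver stack, with the orange and purple cups clear on either side. The wrist panel puts the stack about 2 mm to −y of the cup. I'm correcting that while lowering.

>>> carry_out(series=[{"travel": [0, -0.07, -0.6], "delta_rot": [0, 0, 0], "fingers": 1}, {"travel": [0, 0, -0.8], "delta_rot": [0, 0, 0], "fingers": 1}, {"travel": [0, 0, -0.8], "delta_rot": [0, 0, 0], "fingers": 1}, {"travel": [0, 0, -0.5], "delta_rot": [0, 0, 0], "fingers": 1}, {"travel": [0, 0, -0.2], "delta_rot": [0, 0, 0], "fingers": 1}])

```text
clock: 8.25
tcp_pos: [0.513, -0.3392, 0.1168]
orientation: [-0.001, -0.06, 0.998, 0.001]
wrist_force: [-0.5, -0.0, -0.9]
finger_gap: 0.0652
grip_force: 28.2
```

>>> carry_out(series=[{"travel": [0, 0, -0.2], "delta_rot": [0, 0, 0], "fingers": 1}, {"travel": [0, 0, -0.1], "delta_rot": [0, 0, 0], "fingers": 1}, {"travel": [0, 0, 0], "delta_rot": [0, 0, 0], "fingers": 1}])

```text
clock: 8.62
tcp_pos: [0.5135, -0.3397, 0.1106]
orientation: [0.0, -0.06, 0.998, -0.0]
wrist_force: [-0.7, -0.6, -0.8]
finger_gap: 0.0651
grip_force: 28.2
```

>>> carry_out(series=[{"travel": [0, 0.04, -0.12], "delta_rot": [0, 0, 0], "fingers": 1}, {"travel": [0, 0, 0], "delta_rot": [0, 0, 0], "fingers": 1}])

```text
clock: 8.88
tcp_pos: [0.5134, -0.3385, 0.1073]
orientation: [-0.0, -0.06, 0.998, 0.0]
wrist_force: [-0.3, -0.3, -1.4]
finger_gap: 0.0652
grip_force: 28.2
```

>>> carry_out(series=[{"travel": [0, 0, -0.08], "delta_rot": [0, 0, 0], "fingers": 1}, {"travel": [0, 0, 0], "delta_rot": [0, 0, 0], "fingers": 1}])

```text
clock: 9.12
tcp_pos: [0.5133, -0.3385, 0.1052]
orientation: [-0.0, -0.06, 0.998, 0.0]
wrist_force: [-0.5, -0.4, -1.9]
finger_gap: 0.0651
grip_force: 28.2
```

>>> carry_out(series=[{"travel": [0, 0, -0.06], "delta_rot": [0, 0, 0], "fingers": 1}, {"travel": [0, 0, 0], "delta_rot": [0, 0, 0], "fingers": 1}])

```text
clock: 9.38
tcp_pos: [0.5136, -0.3386, 0.1044]
orientation: [0.0, -0.06, 0.998, -0.0]
wrist_force: [-1.8, 0.9, 3.6]
finger_gap: 0.0651
grip_force: 28.3
```

Contact at the expected height with about 5 N up, so it should be seated. I'm releasing, then rising.

>>> carry_out(series=[{"travel": [0, 0, 0], "delta_rot": [0, 0, 0], "fingers": 0}, {"travel": [0, 0, 0], "delta_rot": [0, 0, 0], "fingers": -1}, {"travel": [0, 0, 0], "delta_rot": [0, 0, 0], "fingers": -1}, {"travel": [0, 0, 0], "delta_rot": [0, 0, 0], "fingers": -1}])

```text
clock: 9.88
tcp_pos: [0.5133, -0.3385, 0.1035]
orientation: [-0.0, -0.06, 0.998, 0.0]
wrist_force: [0.3, 0.6, -0.4]
finger_gap: 0.0853
grip_force: 0.0
```

>>> carry_out(series=[{"travel": [0, 0, 0.4], "delta_rot": [0, 0, 0], "fingers": -1}, {"travel": [0, 0, 1], "delta_rot": [0, 0, 0], "fingers": -1}, {"travel": [0, 0, 1], "delta_rot": [0, 0, 0], "fingers": -1}, {"travel": [0, 0, 1], "delta_rot": [0, 0, 0], "fingers": -1}, {"travel": [-0.1, 1, 1], "delta_rot": [0, 0, 0], "fingers": -1}])

```text
clock: 10.5
tcp_pos: [0.5111, -0.3147, 0.2152]
orientation: [0.0, -0.059, 0.998, -0.001]
wrist_force: [0.2, 0.3, -0.5]
finger_gap: 0.0852
grip_force: 0.0
```

>>> carry_out(series=[{"travel": [-0.1, 1, 1], "delta_rot": [0, 0, 0], "fingers": -1}, {"travel": [-0.1, 1, 1], "delta_rot": [0, 0, 0], "fingers": -1}, {"travel": [-0.1, 1, 1], "delta_rot": [0, 0, 0], "fingers": -1}, {"travel": [-0.1, 1, 0], "delta_rot": [0, 0, 0], "fingers": -1}, {"travel": [-0.1, 1, 0], "delta_rot": [0, 0, 0], "fingers": -1}])

```text
clock: 11.12
tcp_pos: [0.4982, -0.1875, 0.2887]
orientation: [0.0, -0.06, 0.998, -0.0]
wrist_force: [0.6, 0.2, -0.1]
finger_gap: 0.0854
grip_force: 0.0
```

```bash
python3 - <<'E'
from h import *
s=env.get_state(); print(s['tcp_pos'],s['finger_gap'])
S=look('side');w=look('wrist')
print('rim pred if seated',proj(S,(.512,-.338,.144)),'if not',proj(S,(.512,-.338,.154)), proj(w,(.512,-.338,.144),s))
c=cv2.resize(S['color'][85:205,232:392],(800,600),interpolation=2)[...,::-1]
m=np.vstack([cv2.resize(c,(400,300)),cv2.resize(w['color'],(400,300))[...,::-1]]); cv2.imwrite('pics/m4.png',m)
E
```

```text
[ 0.49817545 -0.18745319  0.28871756] 0.08535748987697837
rim pred if seated (np.float64(310.93011327829436), np.float64(133.67521219023178)) if not (np.float64(310.9059734291669), np.float64(130.82371560098193)) (np.float64(127.36356922705448), np.float64(223.26113022045791))
```

View pics/m4.png

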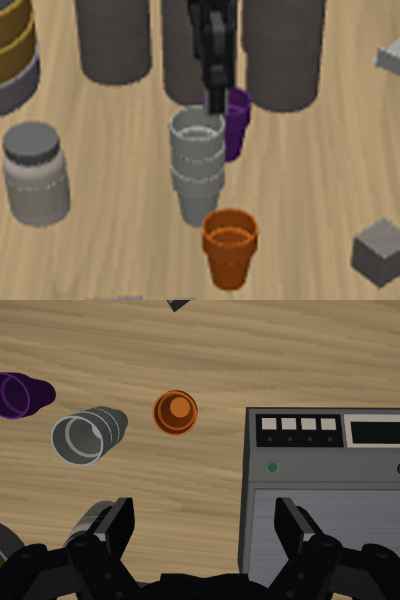

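The mosaic shows three nested silver collars standing upright. The top rim is at about (125,224) in full wrist pixels against (127,223) predicted for seated, and the orange, purple and jar are unmoved. Now to the punch.

>>> carry_out(series=[{"travel": [-0.13, 1, 0], "delta_rot": [0, 0, 0], "fingers": -1}, {"travel": [-0.13, 1, 0], "delta_rot": [0, 0, 0], "fingers": -1}, {"travel": [-0.13, 1, 0], "delta_rot": [0, 0, 0], "fingers": -1}, {"travel": [-0.13, 1, 0], "delta_rot": [0, 0, 0], "fingers": -1}, {"travel": [-0.13, 1, 0], "delta_rot": [0, 0, 0], "fingers": -1}])

```text
clock: 11.85
tcp_pos: [0.4819, -0.0631, 0.2881]
orientation: [-0.0, -0.059, 0.998, 0.0]
wrist_force: [-0.2, 0.2, -0.4]
finger_gap: 0.0857
grip_force: 0.0
```

>>> carry_out(series=[{"travel": [-0.13, 1, 0], "delta_rot": [0, 0, 0], "fingers": -1}, {"travel": [-0.13, 1, 0], "delta_rot": [0, 0, 0], "fingers": -1}, {"travel": [-0.13, 1, 0], "delta_rot": [0, 0, 0], "fingers": -1}, {"travel": [-0.13, 1, 0], "delta_rot": [0, 0, 0], "fingers": -1}, {"travel": [-0.13, 1, 0], "delta_rot": [0, 0, 0], "fingers": -1}])

```text
clock: 12.48
tcp_pos: [0.4657, 0.0619, 0.2881]
orientation: [-0.0, -0.059, 0.998, -0.0]
wrist_force: [-0.3, -0.5, 0.5]
finger_gap: 0.0851
grip_force: 0.0
```

>>> carry_out(series=[{"travel": [-0.13, 1, 0], "delta_rot": [0, 0, 0], "fingers": -1}, {"travel": [-0.13, 1, 0], "delta_rot": [0, 0, 0], "fingers": -1}, {"travel": [-0.13, 1, 0], "delta_rot": [0, 0, 0], "fingers": -1}, {"travel": [-0.13, 1, 0], "delta_rot": [0, 0, 0], "fingers": -1}, {"travel": [-0.13, 1, 0], "delta_rot": [0, 0, 0], "fingers": -1}])

```text
clock: 13.1
tcp_pos: [0.4496, 0.1869, 0.2881]
orientation: [-0.0, -0.059, 0.998, -0.0]
wrist_force: [1.0, 0.6, -0.1]
finger_gap: 0.0851
grip_force: 0.0
```

>>> carry_out(series=[{"travel": [-0.13, 1, 0], "delta_rot": [0, 0, 0], "fingers": -1}, {"travel": [-0.13, 1, 0], "delta_rot": [0, 0, 0], "fingers": -1}, {"travel": [-0.13, 1, 0], "delta_rot": [0, 0, 0], "fingers": -1}, {"travel": [-0.13, 1, 0], "delta_rot": [0, 0, 0], "fingers": -1}, {"travel": [-0.13, 1, 0], "delta_rot": [0, 0, 0], "fingers": -1}])

```text
clock: 13.72
tcp_pos: [0.4334, 0.3119, 0.288]
orientation: [-0.0, -0.059, 0.998, -0.0]
wrist_force: [-0.4, 0.8, -0.2]
finger_gap: 0.0854
grip_force: 0.0
```

>>> carry_out(series=[{"travel": [0, 0, -0.5], "delta_rot": [0, 0, 0], "fingers": -1}, {"travel": [0, 0, -0.5], "delta_rot": [0, 0, 0], "fingers": -1}, {"travel": [0, 0, 0], "delta_rot": [0, 0, 0], "fingers": -1}])

```text
clock: 14.1
tcp_pos: [0.4327, 0.3101, 0.2619]
orientation: [-0.002, -0.059, 0.998, -0.001]
wrist_force: [0.4, -0.2, -0.3]
finger_gap: 0.0853
grip_force: 0.0
```

```bash
python3 - <<'E'
from h import *
import pickle
s=env.get_state(); r=look('wrist','w5.png'); pickle.dump((s,r),open('w5.pkl','wb')); print(s['tcp_pos'],s['finger_gap'],s['joint_pos'])
print(proj(r,(.433,.323,.141),s),proj(r,(.433,.323,.065),s))
E
```

```text
[0.43267818 0.31011329 0.26192236] 0.0853252548918122 [ 4.71107053e-01  2.25883938e-01  3.93255717e-03  1.35230529e+00
 -1.64663205e-04  3.53001623e-01]
(np.float64(344.1085493869102), np.float64(240.2795791298271)) (np.float64(340.49124879764895), np.float64(216.06151333803095))
```

View pics/w5.png

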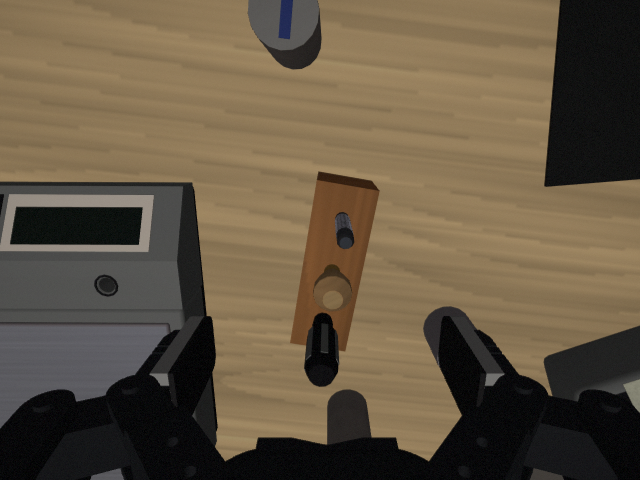

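The wrist view shows the punch's top end at (346,240) and its foot at (342,215), about 1 mm to +y of the estimate. The awl is at (332,293) and the screwdriver at (321,350), both clear of the finger line. I'm descending.

>>> carry_out(series=[{"travel": [0, 0.5, -0.5], "delta_rot": [0, 0, 0], "fingers": -1}, {"travel": [0, 0.05, -1], "delta_rot": [0, 0, 0], "fingers": -1}, {"travel": [0, 0, -1], "delta_rot": [0, 0, 0], "fingers": -1}, {"travel": [0, 0, -1], "delta_rot": [0, 0, 0], "fingers": -1}, {"travel": [0, 0, -1], "delta_rot": [0, 0, 0], "fingers": -1}])

```text
clock: 14.78
tcp_pos: [0.4335, 0.3257, 0.1502]
orientation: [0.0, -0.06, 0.998, 0.0]
wrist_force: [0.2, 0.1, 0.1]
finger_gap: 0.0853
grip_force: 0.0
```

>>> carry_out(series=[{"travel": [0, 0, -1], "delta_rot": [0, 0, 0], "fingers": -1}, {"travel": [0, 0, -1], "delta_rot": [0, 0, 0], "fingers": -1}, {"travel": [0, 0, -0.6], "delta_rot": [0, 0, 0], "fingers": -1}, {"travel": [0, 0, 0], "delta_rot": [0, 0, 0], "fingers": -1}])

```text
clock: 15.28
tcp_pos: [0.4326, 0.325, 0.0852]
orientation: [-0.001, -0.06, 0.998, -0.0]
wrist_force: [-0.1, -0.5, 1.1]
finger_gap: 0.0852
grip_force: 0.0
```

>>> carry_out(series=[{"travel": [0, -0.03, -0.05], "delta_rot": [0, 0, 0], "fingers": 0.3}, {"travel": [0, 0, 0], "delta_rot": [0, 0, 0], "fingers": 1}, {"travel": [0, 0, 0], "delta_rot": [0, 0, 0], "fingers": 1}, {"travel": [0, 0, 0], "delta_rot": [0, 0, 0], "fingers": 1}, {"travel": [0, 0, 0], "delta_rot": [0, 0, 0], "fingers": 1}], squeeze=60)

```text
clock: 15.9
tcp_pos: [0.4337, 0.3247, 0.0856]
orientation: [0.0, -0.06, 0.998, 0.0]
wrist_force: [-0.4, 0.4, 2.3]
finger_gap: 0.0115
grip_force: 58.3
```

>>> carry_out(series=[{"travel": [0, 0, 0], "delta_rot": [0, 0, 0], "fingers": 1}, {"travel": [0, 0, 0], "delta_rot": [0, 0, 0], "fingers": 1}, {"travel": [0, 0, 0], "delta_rot": [0, 0, 0], "fingers": 1}])

```text
clock: 16.27
tcp_pos: [0.4337, 0.3247, 0.0855]
orientation: [0.0, -0.06, 0.998, 0.0]
wrist_force: [-0.8, -0.2, 5.7]
finger_gap: 0.0115
grip_force: 58.5
```

>>> carry_out(series=[{"travel": [0, 0, 0.3], "delta_rot": [0, 0, 0], "fingers": 1}, {"travel": [0, 0, 0.6], "delta_rot": [0, 0, 0], "fingers": 1}, {"travel": [0, 0, 0.8], "delta_rot": [0, 0, 0], "fingers": 1}, {"travel": [0, 0, 0.8], "delta_rot": [0, 0, 0], "fingers": 1}, {"travel": [0, 0, 0.8], "delta_rot": [0, 0, 0], "fingers": 1}])

```text
clock: 16.9
tcp_pos: [0.4333, 0.3243, 0.1689]
orientation: [-0.0, -0.06, 0.998, 0.0]
wrist_force: [0.1, 0.2, -1.3]
finger_gap: 0.0114
grip_force: 58.4
```

>>> carry_out(series=[{"travel": [0, 0, 0.8], "delta_rot": [0, 0, 0], "fingers": 1}, {"travel": [0, 0, 0.8], "delta_rot": [0, 0, 0], "fingers": 1}, {"travel": [0, 0, 0.3], "delta_rot": [0, 0, 0], "fingers": 1}, {"travel": [0, 0, 0], "delta_rot": [0, 0, 0], "fingers": 1}])

```text
clock: 17.4
tcp_pos: [0.4336, 0.3245, 0.2156]
orientation: [0.0, -0.06, 0.998, 0.0]
wrist_force: [-0.4, -0.0, -1.0]
finger_gap: 0.0112
grip_force: 58.4
```

```bash
python3 - <<'E'
from h import *
import pickle
s=env.get_state(); print(s['tcp_pos'],s['finger_gap'],s['wrist_force'])
d={'s':s}
for n in('wrist','side','top'): d[n]=look(n)
pickle.dump(d,open('p6.pkl','wb'))
p=s['tcp_pos']; 
for n in('side','top'): print(n,proj(d[n],p+[0,0,-.076]),proj(d[n],p+[0,0,.05]))
print(proj(d['wrist'],p+[0,0,-.076],s),proj(d['wrist'],p+[0,0,.05],s))
u,v=map(int,proj(d['side'],p+[0,0,-.03]))
a=cv2.resize(d['side']['color'][v-38:v+37,u-50:u+50],(400,300),interpolation=2); print(u,v)
m=np.hstack([a,cv2.resize(d['wrist']['color'][180:480,120:520],(400,300))]);cv2.imwrite('pics/m6.png',m[...,::-1])
E
```

```text
[0.43359481 0.32452291 0.215611  ] 0.011218528284846195 [-0.40891141 -0.00709894 -0.98946263]
side (np.float64(347.11095327223256), np.float64(348.4692693102304)) (np.float64(351.1842300960667), np.float64(315.76945660219485))
top (np.float64(193.16194243703845), np.float64(266.1656710564256)) (np.float64(176.45548976368596), np.float64(262.16443607773186))
(np.float64(325.7269084981767), np.float64(258.3326334497407)) (np.float64(325.34138116666713), np.float64(405.26644895501283))
348 337
```

View pics/m6.png

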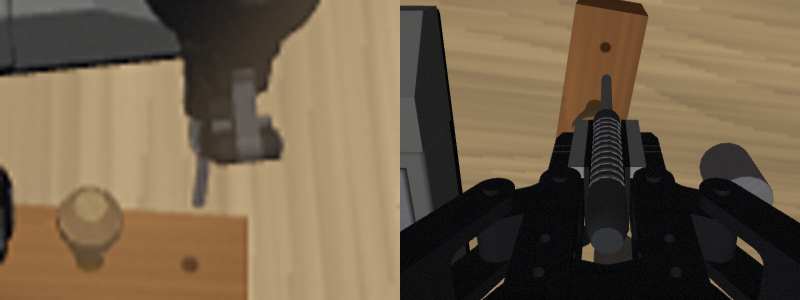

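The mosaic shows the punch held upright, its tip at about (326,256) in the wrist view against (326,258) predicted. The block's punch hole is empty and the awl is undisturbed. Next I move over the hole.

>>> carry_out(series=[{"travel": [0, -0.7, 0], "delta_rot": [0, 0, 0], "fingers": 1}, {"travel": [0, -1, 0], "delta_rot": [0, 0, 0], "fingers": 1}, {"travel": [0.4, -1, 0], "delta_rot": [0, 0, 0], "fingers": 1}, {"travel": [0.6, -1, 0], "delta_rot": [0, 0, 0], "fingers": 1}, {"travel": [0.6, -1, 0], "delta_rot": [0, 0, 0], "fingers": 1}])

```text
clock: 18.18
tcp_pos: [0.4732, 0.2051, 0.2147]
orientation: [-0.0, -0.059, 0.998, -0.0]
wrist_force: [0.7, 0.4, -1.5]
finger_gap: 0.0111
grip_force: 58.4
```

>>> carry_out(series=[{"travel": [0.6, -1, 0], "delta_rot": [0, 0, 0], "fingers": 1}, {"travel": [0.6, -1, 0], "delta_rot": [0, 0, 0], "fingers": 1}, {"travel": [0.3, -0.8, 0], "delta_rot": [0, 0, 0], "fingers": 1}, {"travel": [0.1, -0.5, 0], "delta_rot": [0, 0, 0], "fingers": 1}, {"travel": [0, 0, 0], "delta_rot": [0, 0, 0], "fingers": 1}])

```text
clock: 18.8
tcp_pos: [0.513, 0.1235, 0.2148]
orientation: [-0.0, -0.059, 0.998, 0.0]
wrist_force: [-0.2, -1.1, -0.7]
finger_gap: 0.0113
grip_force: 58.5
```

```bash
python3 - <<'E'
from h import *
import pickle
s=env.get_state(); print(s['tcp_pos'],s['finger_gap'],s['joint_pos'].round(2))
d={'s':s}
for n in('wrist','side','top'): d[n]=look(n)
pickle.dump(d,open('p7.pkl','wb'))
p=s['tcp_pos']
for n,st in(('wrist',s),('side',None)):
    print(n,'tip',proj(d[n],p+[0,0,-.076],st),'hole',proj(d[n],(.5141,.1241,.088),st))
def dump(n,u,v,a=11,b=8,k=1):
    g=cv2.cvtColor(d[n]['color'],cv2.COLOR_RGB2GRAY); print(n,'cols',u-a,'..rows',v-b)
    for y in range(v-b,v+b+1,k): print(y,' '.join('%3d'%q for q in g[y,u-a:u+a+1]))
u,v=map(int,proj(d['wrist'],p+[0,0,-.076],s)); dump('wrist',u,v-8,18,24,2)
u,v=map(int,proj(d['side'],p+[0,0,-.076])); dump('side',u,v,12,12)
E
```

```text
[0.51301479 0.12347528 0.21480883] 0.011264775915767472 [ 0.08  0.23 -0.11  1.23  0.   -0.03]
wrist tip (np.float64(325.75535376873523), np.float64(258.5342890121819)) hole (np.float64(326.5130798971897), np.float64(236.6369941278511))
side tip (np.float64(307.85439922349104), np.float64(264.40385672396997)) hole (np.float64(307.64897831793417), np.float64(277.6014099842433))
wrist cols 307 ..rows 226
226 116 115 114 117 115 116 115 116 116 116  78  40  36  32  33  30  57  65  73  98  87  64  52  35  33  31  31  41  90 114 114 115 116 114 113 116 115
228 116 115 116 117 115 115 115 116  76  39  30  33  69  89 135 164 206 208 209 208 207 207 205 176 117  99  63  35  30  33  81 113 115 113 116 114 115
230 115 117 116 116 117 117  87  39  33  33  73  83  78 201 213 213 211 211 212 211 210 209 208 208 207 188  94  93  69  37  32  29  98 113 117 114 116
232 116 117 117 116 116 112  53  35  43  91  78  48  45 129 209 212 210 211 208 210 211 208 208 208 206 113  55  57  87  94  38  29  59 114 114 116 116
234 116 115 116 117 116  87  39  32  75  79  49  46  46  46  54 131 205 210 210 209 208
[... 5029 characters left out ...]
 103 102 102 102 101 102 102 103 102 101 102 102 102 102 102 102  97  89  85
271  85  91  68 102 103 102 101 102 102 103 102 102 102 102 102 102 102 102 102 103 103 102  97  90  86
272  76  93  72 102 102 102 102 102 102 102 102 102 103 103 103 102 103 102 102 102 102 102  97  90  87
273  84  96  69 101 103 102 102 102 103 103 103 105 106 106 105 103 103 102 102 102 102 102  99  90  88
274  91  99  72 102 103 103 103 103 102 104  92  78  58  65  64  76 103 102 102 104 102 102 102  90  89
275  96 102  80 103 104 103 103 103 105  92  59  68  63  68  77  57  64 102 103 102 102 102 103  91  89
276  97 103  83  87 102 103 103 103 105  62  79  66  62  63  68  68  52  76 102 102 102 102 103  93  89
```

The wrist and side pixels agree: the tip lies on the hole's axis within 1 mm. The collar centre is at (326,237) and the pin centreline at u=326 in the wrist view, and both are at u=308 in the side view. I'm lowering into the hole.

>>> carry_out(series=[{"travel": [0.03, 0.02, -0.4], "delta_rot": [0, 0, 0], "fingers": 1}, {"travel": [0, 0, -0.6], "delta_rot": [0, 0, 0], "fingers": 1}, {"travel": [0, 0, -0.6], "delta_rot": [0, 0, 0], "fingers": 1}, {"travel": [0, 0, -0.2], "delta_rot": [0, 0, 0], "fingers": 1}, {"travel": [0, 0, 0], "delta_rot": [0, 0, 0], "fingers": 1}])

```text
clock: 19.58
tcp_pos: [0.5137, 0.1249, 0.1694]
orientation: [-0.001, -0.06, 0.998, 0.0]
wrist_force: [1.0, 0.4, -0.9]
finger_gap: 0.0114
grip_force: 58.5
```

```bash
python3 - <<'E'
from h import *
s=env.get_state(); print(s['tcp_pos'],s['wrist_force'])
r=look('wrist'); p=s['tcp_pos']; print('tip',proj(r,p+[0,0,-.076],s),'hole',proj(r,(.5141,.1241,.088),s))
g=cv2.cvtColor(r['color'],cv2.COLOR_RGB2GRAY)
for y in range(230,284,3): print(y,' '.join('%3d'%q for q in g[y,302:350]))
E
```

```text
[0.51372053 0.12493412 0.16935261] [ 0.98499504  0.37146008 -0.86506239]
tip (np.float64(325.75960813915117), np.float64(258.60118053411964)) hole (np.float64(324.3356631838927), np.float64(256.1147837593496))
230 111 111 112 112 111 110 110 113 112 111 111 112 111 112 113 111 110 110 111 112 111 111 111 111 111 111 111 114 112 112 110 110 112 110 111 112 110 112 112 112 112 112 113 111 112 111 112 112
233 112 112 111 112 110 111 111 111 111 112 111 112 112 110 111 113 111 112 111 112 110 112 111 110 111 112 111 110 112 112 111 112 110 112 111 111 110 113 111 112 111 111 111 113 111 111 112 111
236 110 111 110 113 111 109 111 111 112 113 111 110 110 111 110 109 110 111 110 112 111 109 111 112 113 111 112 111 112 111 112 112 111 110 112 113 110 111 112 112 110 111 112 113 111 112 111 110
239 109 111 112 110 112 112 110 112 111 110 110 112 111 112 111 110 111 111 111 112 111 111 114 112 110 111 110 110 112 111 113 111 111 112 112 113 111 111 111 111 112 112 110 110 111 111 111 112
242 112 111 111 111 111 112 111 112 112 110 109 111 111  79  62  42  37  37  33  30  30  32  29  30  31  3
[... 1937 characters left out ...]
  59  61  60  60  58  59  59  58  57  69 107 110 110 111 110 112 111 110 111 110 111 109 111 112 111 113 109 109
275 112 110 112 111 111 110 109 110 111 112 110 110 111 111 111 110 110 112 109  64  61  60  60  61  58  60  59  57  57  69 108 111 112 110 111 113 111 109 110 112 112 111 111 110 111 110 112 111
278 112 111 110 111 112 111 112 110 110 113 110 112 112 111 110 111 111 111 100  62  61  60  61  59  59  58  58  57  60  56 108 111 112 109 112 111 111 111 112 111 111 111 111 110 109 111 112 110
281 112 113 110 112 113 111 110 110 110 110 110 112 110 112 110 111 111 111 100  62  59  62  60  57  59  57  60  60  59  56 108 111 110 112 111 108 111 113 111 112 111 112 112 111 111 110 109 110
```

The pin is about 1 mm off to +y, with the collar centre at u≈323.5 and the pin at 326. I'm correcting that and going down.

>>> carry_out(series=[{"travel": [-0.02, -0.04, 0], "delta_rot": [0, 0, 0], "fingers": 1}, {"travel": [0, 0, -0.4], "delta_rot": [0, 0, 0], "fingers": 1}, {"travel": [0, 0, -0.4], "delta_rot": [0, 0, 0], "fingers": 1}, {"travel": [0, 0, 0], "delta_rot": [0, 0, 0], "fingers": 1}])

```text
clock: 20.12
tcp_pos: [0.5127, 0.1238, 0.1487]
orientation: [-0.001, -0.06, 0.998, 0.0]
wrist_force: [-0.9, -0.7, -0.7]
finger_gap: 0.0115
grip_force: 58.5
```

>>> carry_out(series=[{"travel": [0, 0, -0.2], "delta_rot": [0, 0, 0], "fingers": 1}, {"travel": [0, 0, -0.1], "delta_rot": [0, 0, 0], "fingers": 1}, {"travel": [0, 0, 0], "delta_rot": [0, 0, 0], "fingers": 1}])

```text
clock: 20.5
tcp_pos: [0.5139, 0.124, 0.1428]
orientation: [0.0, -0.06, 0.998, 0.0]
wrist_force: [0.2, 0.5, 1.4]
finger_gap: 0.0113
grip_force: 58.7
```

>>> carry_out(series=[{"travel": [0, 0, -0.08], "delta_rot": [0, 0, 0], "fingers": 1}, {"travel": [0, 0, 0], "delta_rot": [0, 0, 0], "fingers": 1}])

```text
clock: 20.75
tcp_pos: [0.5139, 0.124, 0.1409]
orientation: [0.0, -0.06, 0.998, 0.0]
wrist_force: [-0.2, -0.0, 2.9]
finger_gap: 0.0107
grip_force: 58.8
```

>>> carry_out(series=[{"travel": [0, 0, -0.08], "delta_rot": [0, 0, 0], "fingers": 1}, {"travel": [0, 0, 0], "delta_rot": [0, 0, 0], "fingers": 1}])

```text
clock: 21.0
tcp_pos: [0.5141, 0.124, 0.1393]
orientation: [0.001, -0.06, 0.998, 0.0]
wrist_force: [-0.5, -1.3, 6.3]
finger_gap: 0.011
grip_force: 59.4
```

>>> carry_out(series=[{"travel": [0, 0, -0.06], "delta_rot": [0, 0, 0], "fingers": 1}, {"travel": [0, 0, 0], "delta_rot": [0, 0, 0], "fingers": 1}])

```text
clock: 21.25
tcp_pos: [0.5146, 0.124, 0.1391]
orientation: [0.002, -0.06, 0.998, 0.0]
wrist_force: [-2.1, -1.1, 12.9]
finger_gap: 0.0113
grip_force: 60.2
```

>>> carry_out(series=[{"travel": [0, 0, 0], "delta_rot": [0, 0, 0], "fingers": 1}, {"travel": [0, 0, 0], "delta_rot": [0, 0, 0], "fingers": 1}, {"travel": [0, 0, 0], "delta_rot": [0, 0, 0], "fingers": 1}, {"travel": [0, 0, 0], "delta_rot": [0, 0, 0], "fingers": 1}, {"travel": [0, 0, 0], "delta_rot": [0, 0, 0], "fingers": 1}])

```text
clock: 21.88
tcp_pos: [0.5146, 0.1241, 0.1391]
orientation: [0.002, -0.06, 0.998, 0.0]
wrist_force: [-2.6, 0.2, 13.5]
finger_gap: 0.0112
grip_force: 60.2
```

```bash
python3 - <<'E'
from h import *
s=env.get_state(); print(s['tcp_pos'],s['wrist_force'],s['grip_force'])
t=look('top');S=look('side')
o=cv2.imread('pics/side1.png')[...,::-1]
# changed regions vs start in the side view (arm, cup, stack and punch expected)
d=(np.abs(S['color'].astype(int)-o).max(2)>40).astype(np.uint8)
n,l,st,c=cv2.connectedComponentsWithStats(cv2.morphologyEx(d,cv2.MORPH_OPEN,np.ones((3,3))))
print([tuple(map(int,q)) for q in st[1:] if q[4]>8])
r=look('wrist'); print('punch top/axis',proj(r,s['tcp_pos']+[0,0,.058],s))
g=cv2.cvtColor(r['color'],cv2.COLOR_RGB2GRAY); print(g[275,305:350])
E
```

```text
[0.51455041 0.12405838 0.13907976] [-2.5618469   0.1761835  13.52324438] 60.15511751174927
[(299, 0, 216, 70, 4938), (590, 0, 35, 35, 505), (286, 42, 12, 8, 58), (276, 46, 36, 43, 488), (366, 51, 3, 3, 9), (371, 51, 14, 18, 182), (349, 55, 11, 6, 49), (275, 58, 4, 5, 17), (585, 60, 55, 100, 1707), (350, 66, 5, 3, 15), (296, 79, 8, 4, 24), (305, 78, 3, 3, 9), (313, 79, 3, 3, 9), (361, 82, 49, 21, 447), (278, 84, 57, 173, 4186), (325, 84, 4, 7, 24), (588, 89, 27, 16, 312), (326, 105, 5, 15, 63), (305, 106, 5, 4, 20), (562, 122, 28, 27, 218), (310, 143, 4, 3, 12), (316, 145, 3, 3, 9), (531, 148, 13, 6, 62), (510, 153, 9, 6, 42), (558, 153, 19, 11, 102), (483, 177, 21, 33, 422), (510, 177, 8, 16, 91), (550, 181, 64, 47, 1548), (533, 200, 14, 16, 136), (609, 201, 13, 19, 117), (321, 213, 6, 7, 34), (322, 221, 4, 7, 25), (539, 233, 74, 71, 2698), (638, 234, 2, 6, 12), (239, 248, 3, 5, 15), (494, 251, 146, 219, 16366), (604, 254, 4, 5, 16), (303, 258, 14, 14, 117), (613, 277, 6, 6, 30), (610, 284, 4, 5, 18), (343, 347, 8, 17, 98), (511, 471, 8, 7, 45), (485, 473, 5, 5, 21)]
punch top/axis (np.float64(325.18774082636617), np.float64(426.5200903640955))
[116  42  31  31  29  99  85  66  48  48  48  50  52  50  52  53  62  62
  61  60  62  62  63  62  59  58  56  50  50  52  52  52  64  95 101  52
  33  30  29  90 116 116 116 117 115]
```

The force holds steady at 13.5 N against the stop, the pin is centred in the collar, and nothing else on the bench has changed. Handing in.

```bash
python3 -c "
from workcell import env
print(env.hand_in())"
```

```text
the job is handed in; nothing more can be done
None
```

The job is handed in, with no verdict returned: the cup is nested upright in the silver stack, and the gripper is still holding the punch on the calibration button, which the force readings (a steady 13.5 N) show is at its stop.

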